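# Couple the tube shaker's platform to its hidden drive carriage

## Task

The tube shaker's sliding platform has been uncoupled from its drive for loading. Take the blue-handled coupling pin out of its parking hole, put it down through the steel bushing block on the platform and, pressing only lightly, slide pin and platform along until the tip drops into the bore of the drive carriage hidden underneath, then press the pin fully home and let go of it. Finally swing the red keeper all the way over the pin's flange so that it cannot shake out; never force the pin, keep off the blood tubes and leave the things standing around the shaker where they are.

Things in the scene. Friction and masses are not known exactly. Their poses are not given: they have to be found in the camera images.
- shaker: White bench tube shaker with grey deck, fixed, 230 (x) x 250 (y) mm, deck top 60 mm above the bench. Origin: centre of its underside. x points from its front (knobs, switch) to its back, y to its left, z up. Its aluminium platform slides along this y axis; the blue pin is parked on the front ledge of the deck
- pad_mid (a point): Point on top of the drive carriage's level steel pad, hidden under platform and deck, 52 mm above the bench, at platform position 0; x, y as the shaker's. The bore for the pin (vertical, 11.6 mm wide, 16 mm deep, 1.6 mm chamfer) opens in this plane at this x; its y is unknown, -2 to +16 mm from here. Carriage stays put; its pad is sprung: gives from 2.5 N down, 1 mm per 2 N, dead stop after 6 mm
- platform (a joint): Position of the sliding platform along the shaker's y axis, m: 0 = middle, -0.02 and +0.02 = end stops (+ is to the shaker's left). It starts near the - stop, slides with 1 to 2 N of friction and stays where it is left. It equals the bushing's y in the shaker frame
- bushing (a point): Centre of the mouth of the vertical hole in the 38 mm square steel bushing block on the platform, on the block's top face, 88 mm above the bench; moves with the platform. Hole 11.3 mm wide with a 3 mm countersink, through to the slot in the deck below; axes as the shaker's. The keeper's pivot is 34 mm to its -y side
- pin_grip (a point): Middle of the coupling pin's blue grip (20 mm diameter, 34 mm long), where to hold it; z = pin axis, up. Below: thin neck, flange 32 mm wide, 3 mm thick, underside 35 mm below this point, then shank 10 mm wide, 48 mm long, tip tapered. 0.11 kg. Starts upright in the parking hole, flange on the block. Fully home the flange rests on the bushing block; riding on the pad it stands up to 12 mm higher
- pin_tip (a point): Lower end of the coupling pin's shank, on its axis, 83 mm below pin_grip. Parked it is 18 mm, riding on the pad about 52 to 46 mm, fully home 40 mm above the bench
- keeper (a joint): Angle of the red keeper about its upright pivot, rad: 0 = open, 1.05 = closed at its stop; starts nearly open, stays where left (about 1 N to push at the post). It closes anticlockwise seen from above: the post moves to the shaker's back and the nose at the other end comes over the pin's flange, 3.5 mm clear when the pin is home, blocked when it is not
- keeper_post (a point): Middle of the red upright thumb post on the keeper's bent tail, 9 to 12 mm wide, 20 mm tall, this point 107 mm above the bench; the keeper plate's top is 98 mm above the bench. 40 mm from the pivot, on the pivot's -y side: open it stands 20 mm in front of the pivot (-x) and 35 mm to its -y side, closed 20 mm behind it (+x) and 35 mm to its -y side
- tube_rack: Turquoise rack with four capped blood tubes, fixed on the back half of the platform: leave it alone. 50 x 118 mm, its front face 71 mm behind the bushing; the tubes reach about 145 mm above the bench. Origin: centre of its underside
- timer_mid (a point): Middle of the white timer lying on the bench (56 x 70 x 20 mm): bystander
- dropper_5_mid (a point): Middle of the white dropper bottle standing on the bench (30 mm wide, 100 mm tall): bystander, right of the shaker
- vial_mid (a point): Middle of the small brown vial with a white cap (23 mm wide, 32 mm tall) on the bench: bystander
- marker_1_mid (a point): Middle of the black and white marker pen lying on the bench (137 x 12 mm): bystander

How it is judged:
By the outcome, as a careful person would: the job done as asked, in the order asked, and still so for the second after the job is handed in, with the robot touching nothing.
It also fails if it takes over 64 s, if anything falls off the work surface, if the arm or the gripper's body presses on something with over 40 N, if the wrist force passes 120 N, or if a joint passes its speed limit or range.

## Robot

A 6-joint arm with a two-finger parallel gripper is mounted at the origin on a cart in front of the work surface, level with it; the furniture and walls round the work are solid. World frame = base frame: x ahead of the robot, y to its left, z up, the work surface at z = 0. Lengths are in mm, angles in rad, forces in N, time in s.
With the tool pointing down it reaches from about 275 to 1000 mm from the base axis. Payload 8.4 kg.
Tool frame: the origin (TCP) lies on the centre line of the jaws, within the pads' length; the fingertips stand 22 mm ahead of it and the grasp point (between the pads) lies 3 mm ahead of it; z points along the fingers, y is the direction in which the jaws open and shut (so a half turn about z gives the same grasp; the last joint's range is limited). The gripper opens to 85 mm and grips with 20 to 120 N. Pads are 22 mm wide; open, the fingers measure 114 mm over their backs; the gripper's body (76 mm by 85 mm) begins 54 mm behind the grasp point. The pads swing forward as they close: fully open they stand 13 mm farther back than shut.
Start: joints at [-1.325, 0.353, 1.633, -0, 1.155, -0.002], TCP at [153.293, -605.912, 223.581] pointing down, gripper open.
Joint ranges: [-2.63, 2.63], [-0.92, 2.1], [0.06, 2.66], [-1.3, 4.44], [0, 2.69], [-3.02, 3.02]. Speed limits (rad/s): [2.22, 2.22, 2.79, 3.14, 3.14, 3.14].

## Interface

Orientations are given as [roll, pitch, yaw] about the fixed x, y, z axes, in that order (R = Rz(yaw) Ry(pitch) Rx(roll)).
In Python, from rig import r gives the robot as it stands.
- The arm moves only by the tool carry_out, never from a script. Its argument "rows" is text: rows parted by semicolons, each of 5 numbers parted by spaces: the opening, from 0 (shut) to 1 (fully open), then the shift along the tool's x, y, z in units of 30 mm (1.0 is 30 mm), then the turn about the tool's z in units of 8 degrees (1.0 is 8 degrees). A call has 1 to 12 rows; each row shifts and turns the commanded pose from where the row before left it, along the tool's axes as they then stand; what a row does not reach is not made up. A row lasts 1/8 s, in which the tool goes at most 62.5 mm and 10.7 degrees, less where a joint would pass 70% of its speed; a pose out of reach is approached as far as the arm can. A call is refused whole if a number of a shift passes 1 or a number of a turn 1, either way. A call with a gripper value outside its range is refused whole. The fingers move at their own pace and stop on an object; "newtons" is the grip in N (left out, the last holds). Time passes only in rows, so rows that do not move let the fingers close. It gives the time, the measured TCP pose, the force and the opening at its end, in the units of the state.
- r.sense(): the state, without advancing time (a new reading comes with each control period).
- r.grab_frame(name): name is "scene" or "top" or "wrist"; returns the picture (420x560x3 uint8, blue, green, red); there is no depth.
- r.get_calibration(name): a dict with "intrinsics" (3x3 intrinsics, pixels), "position" and "rotation" of the camera in the world. Camera axes: x right, y up, looking along -z (the intrinsics and any distortion apply to the point x, -y, -z); pixel columns grow to the right and rows downward; lengths in mm; the calibration is good to about 2 mm. A picture is of the moment at which its call begins: read the wrist's pose just before it. get_calibration takes no time and is no camera call; for the wrist camera it gives the pose at the moment of the call.
- r.sign_off(): hands the job in, once; it reports no verdict.
The state is a dict: "clock": time; "qpos": joint angles; "qvel": joint speeds; "joint_efforts": joint torques, N m; "eef_pos": TCP position; "tcp_rot": TCP orientation; "contact_force": force on the tool from outside, world axes, zero at the start; "wrist_torque": the same for the moment, N m; "opening": opening from 0.0 (shut) to 1.0 (fully open).
Only numpy, scipy, OpenCV 4.12 (cv2) and the standard library are available. Lean on these libraries where they do the work, as an engineer would, in place of code of your own. Each camera call takes 0.05 s, during which the arm holds its last target.

## Working session

There is one attempt and no reset: what is moved stays moved. The work goes in short steps, Python scripts to look and compute and a tool call to move; the robot and the scene stay as the last step left them, time stands still between calls to the robot, and variables do not carry over. Pictures are saved under pics/ and viewed, and the job is handed in when it is done.

Besides the shell and the picture viewer there is one more tool, called after "Request:" in YAML: its name, and indented under it one key for each argument. carry_out: Moves the arm, as the interface text tells. Its arguments: {"type":"object","properties":{"rows":{"type":"string"},"newtons":{"type":"number"}},"required":["rows"]}

```bash
ls; mkdir -p pics; python3 - <<'E'
from rig import r
import cv2
for n in ["scene","top","wrist"]:
    c=r.get_calibration(n); print(n,c)
    cv2.imwrite(f"pics/{n}0.png",r.grab_frame(n))
print(r.sense())
E
```

```text
pics
scene {'intrinsics': array([[435.3646394 ,   0.        , 284.12078146],
       [  0.        , 435.3646394 , 206.3468576 ],
       [  0.        ,   0.        ,   1.        ]]), 'position': array([ 205.02442241, -568.74180276,  549.75947768]), 'rotation': array([ 0.99959491, -0.00651182, -0.45110007])}
top {'intrinsics': array([[442.76056683,   0.        , 280.93713565],
       [  0.        , 442.76056683, 215.47436355],
       [  0.        ,   0.        ,   1.        ]]), 'position': array([374.19158244,  97.2655114 , 963.98607958]), 'rotation': array([ 0.1757967 , -0.02038789, -1.55191833])}
wrist {'intrinsics': array([[353.86077876,   0.        , 278.94009232],
       [  0.        , 353.86077876, 212.63364379],
       [  0.        ,   0.        ,   1.        ]]), 'position': array([ 226.88744202, -586.33082989,  373.51219011]), 'rotation': array([-3.10045911e-01,  5.34105374e-04, -1.32350599e+00])}
{'clock': 0.15, 'qpos': array([-1.32539412e+00,  3.53484093e-01,  1.63392846e+00,  2.57882158e-05,
        1.15518477e+00, -2.38826712e-03]), 'qvel': array([-0.00082266, -0.00201881, -0.00196879,  0.00022891, -0.00116456,
        0.00101572]), 'joint_efforts': array([ 5.66993240e-04, -6.05637860e+01, -3.42338920e+01,  1.07499702e-04,
        6.09351788e-03, -1.64445191e-05]), 'eef_pos': array([ 153.22022333, -605.57131548,  223.05215099]), 'tcp_rot': array([-3.14058804e+00, -2.59817355e-05,  2.47780035e-01]), 'contact_force': array([ 0.17179612, -0.413879  ,  1.08031617]), 'wrist_torque': array([ 0.05303158, -0.00223656, -0.00892429]), 'opening': 0.9994712934983052}
```

View pics/scene0.png

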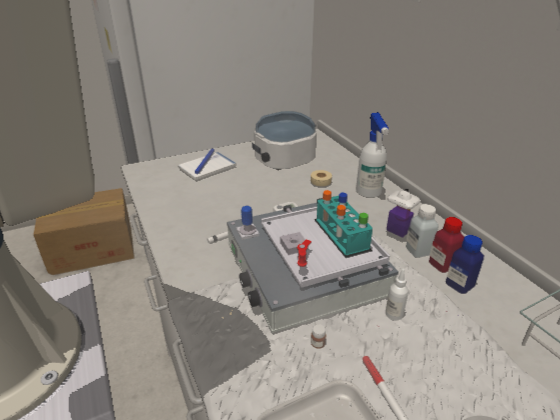

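View pics/top0.png

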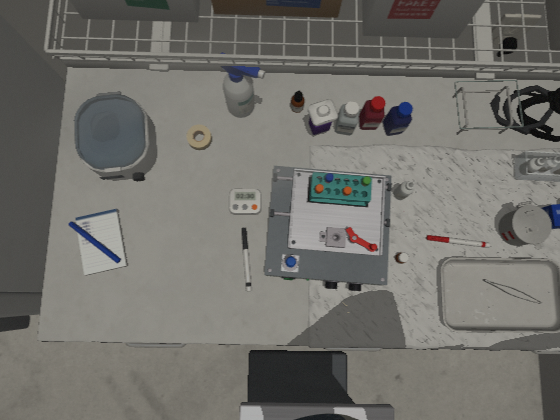

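View pics/wrist0.png

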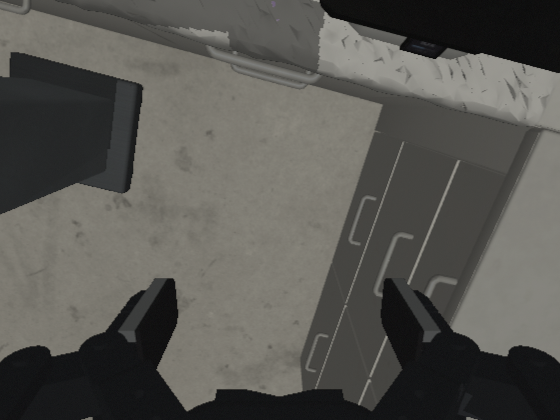

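```bash
cat > h.py <<'E'
import numpy as np, cv2
from scipy.spatial.transform import Rotation as Ro
def cam(c):
    return c["intrinsics"],c["position"],Ro.from_euler("xyz",c["rotation"]).as_matrix()
def ray(c,u,v):
    K,p,R=cam(c); d=np.linalg.inv(K)@[u,v,1]; d=R@[d[0],-d[1],-d[2]]; return p,d/np.linalg.norm(d)
def onz(c,u,v,z):
    p,d=ray(c,u,v); return p+d*(z-p[2])/d[2]
def tri(a,b):
    # a,b=(p,d)
    A=np.array([a[1],-b[1]]).T; s=np.linalg.lstsq(A,b[0]-a[0],rcond=None)[0]
    P=a[0]+a[1]*s[0];Q=b[0]+b[1]*s[1]; return (P+Q)/2,np.linalg.norm(P-Q)
def proj(c,X):
    K,p,R=cam(c); x=R.T@(np.asarray(X)-p); q=K@[x[0],-x[1],-x[2]]; return q[:2]/q[2]
def cent(img,lo,hi,roi,minA=3):
    x0,y0,x1,y1=roi; h=cv2.cvtColor(img,cv2.COLOR_BGR2HSV)[y0:y1,x0:x1]
    m=cv2.inRange(h,np.array(lo),np.array(hi)); n,l,s,c=cv2.connectedComponentsWithStats(m)
    return [(c[i]+[x0,y0],s[i]+np.array([x0,y0,0,0,0])) for i in np.argsort(-s[:,4]) if i and s[i,4]>=minA]
E
python3 - <<'E'
import cv2
a=cv2.imread("pics/top0.png"); cv2.imwrite("pics/top0z.png",cv2.resize(a[155:300,255:405],None,fx=4,fy=4,interpolation=cv2.INTER_CUBIC))
a=cv2.imread("pics/scene0.png"); cv2.imwrite("pics/scene0z.png",cv2.resize(a[180:335,215:410],None,fx=3.8,fy=3.8,interpolation=cv2.INTER_CUBIC))
E
```

```text
(no output)
```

View pics/top0z.png

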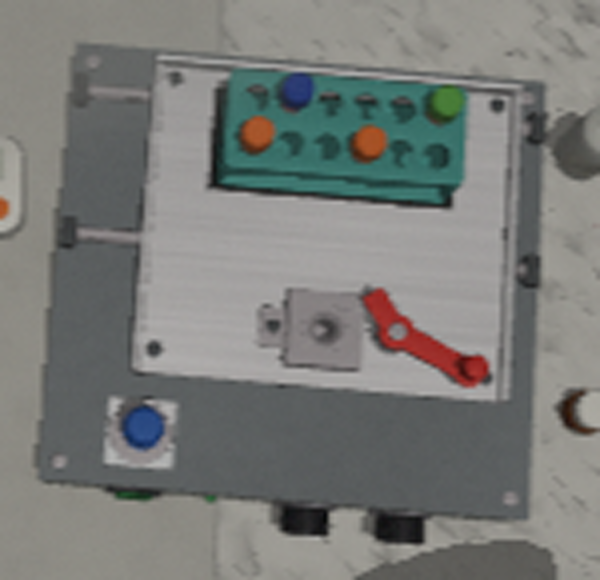

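View pics/scene0z.png

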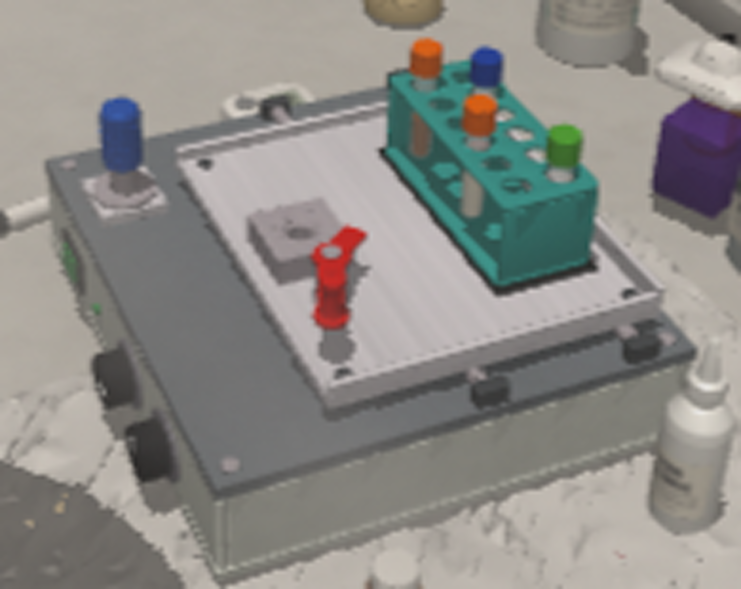

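```bash
python3 - <<'E'
from rig import r
from h import *
T=r.get_calibration("top");S=r.get_calibration("scene")
z=lambda u,v:(u/4+255-.375,v/4+155-.375)
zs=lambda u,v:(u/3.8+215-.37,v/3.8+180-.37)
cs=[onz(T,*z(*p),60)[:2] for p in [(40,482),(80,45),(545,82),(527,518)]]
print(np.round(cs,1)); c=np.mean(cs,0); print("centre",c)
for i in range(4):
    d=cs[(i+1)%4]-cs[i]; print(np.hypot(*d),np.degrees(np.arctan2(d[1],d[0])))
ti=cv2.imread("pics/top0.png");si=cv2.imread("pics/scene0.png")
print("blue",cent(ti,(100,120,60),(130,255,255),(270,240,310,285)),cent(si,(100,100,50),(130,255,255),(235,200,260,230)))
print("red",cent(ti,(0,150,80),(8,255,255),(335,220,390,260)),cent(si,(0,150,80),(8,255,255),(290,230,330,270)))
print("bush top",onz(T,*z(323,328),88),"scene",onz(S,*zs(300,232),88))
print("post top",onz(T,*z(473,368),117), "scene", onz(S,*zs(333,272),117),onz(S,*zs(332,318),98))
print("pivot",onz(T,*z(398,332),98),onz(S,*zs(331,250),98))
print("pintop",onz(T,*z(144,425),118),onz(S,*zs(121,107),118))
E
```

```text
[[ 411.8  112.6]
 [ 641.4   97.2]
 [ 627.2 -149.5]
 [ 398.5 -134.6]]
centre [519.71953304 -18.57999704]
230.11623571954155 -3.8213949232232722
247.11476139245582 -93.28853865187413
229.14067926747896 176.28957559026537
247.56952582252276 86.9363724645726
blue [(array([290.29113924, 261.51898734]), array([286, 257,  10,  10,  79]))] [(array([246.27439024, 214.8902439 ]), array([242, 206,  10,  19, 164]))]
red [(array([360.58549223, 240.42487047]), array([346, 228,  31,  23, 193]))] [(array([302.62130178, 252.89349112]), array([297, 240,  14,  26, 169]))]
bush top [489.67001165 -27.22750679  88.        ] scene [487.53127508 -30.35780673  88.        ]
post top [467.98775636 -95.51742435 117.        ] scene [469.79404259 -94.59281832 117.        ] [ 466.64318102 -100.83753711   98.        ]
pivot [487.1598763  -62.94615971  98.        ] [487.88847994 -59.63523524  98.        ]
pintop [437.28476664  62.72006336 118.        ] [436.2540398   59.59204977 118.        ]
```

The scene and top views show the parked pin (top 290,261; scene 246,215), the bushing block (top 336,237), the keeper post (top 373,247) and the shaker, yawed about -3.4°. I'm moving over the pin now.

Request:
carry_out:
  rows: "0.6 0.72 -0.95 0 0;0.6 0.72 -0.95 0 0;0.6 0.72 -0.95 0 0;0.6 0.72 -0.95 0 0;0.6 0.72 -0.95 0 0;0.6 0.72 -0.95 0 0;0.6 0.72 -0.95 0 0;0.6 0.72 -0.95 0 0;0.6 0.72 -0.95 0 0;0.6 0.72 -0.95 0 0;0.6 0.72 -0.95 0 0;0.6 0.72 -0.95 0 0"

```text
clock: 1.65
eef_pos: [320.9, -209.7, 223.6]
tcp_rot: [3.142, -0.0, 0.248]
contact_force: [0.8, 1.0, -0.6]
opening: 0.603
```

Request:
carry_out:
  rows: "0.6 0.72 -0.95 0 0;0.6 0.72 -0.95 0 0;0.6 0.72 -0.95 0 0;0.6 0.72 -0.95 0 0;0.6 0.72 -0.95 0 0;0.6 0.72 -0.95 0 0;0.6 0.72 -0.95 0 0;0.6 0.72 -0.95 0 0.7;0.6 0 0 0 0.75;0.6 0 0 0 0.75;0.6 0 0 0 0"

```text
clock: 3.02
eef_pos: [432.1, 52.7, 223.4]
tcp_rot: [3.142, 0.0, -0.058]
contact_force: [0.3, 0.4, -0.0]
opening: 0.601
```

```bash
python3 - <<'E'
from rig import r
import cv2,json,numpy as np
c=r.get_calibration("wrist"); s=r.sense()
im=r.grab_frame("wrist"); cv2.imwrite("pics/w1.png",im)
json.dump({k:np.asarray(v).tolist() for k,v in c.items()},open("w1.json","w"))
print(s["clock"],s["eef_pos"],s["tcp_rot"],s["opening"],s["contact_force"],s["qpos"])
E
```

```text
3.025 [432.1235486   52.73111651 223.42545241] [ 3.14153692e+00  3.35870115e-04 -5.83895775e-02] 0.6013828019874158 [ 0.28651955  0.4231975  -0.03232152] [1.17978579e-01 5.13188045e-02 2.01752697e+00 4.62599338e-06
 1.07308732e+00 1.74716227e+00]
```

View pics/w1.png

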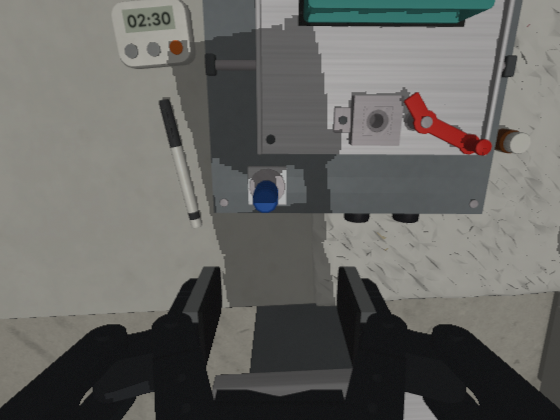

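The wrist view shows the pin grip near (265,195), the bushing mouth near (376,121), the keeper pivot near (426,122) and the post near (484,147). I'm measuring all of these now.

```bash
python3 - <<'E'
from rig import r
from h import *
import json
W=json.load(open("w1.json")); W={k:np.array(v) for k,v in W.items()}
T=r.get_calibration("top")
im=cv2.imread("pics/w1.png")
b=cent(im,(100,120,40),(130,255,255),(240,170,290,220)); print(b)
a=im[75:225,230:510]; cv2.imwrite("pics/w1z.png",cv2.resize(a,None,fx=2.8,fy=2.8,interpolation=cv2.INTER_CUBIC))
f=[W,T]
print("pin tri",tri(ray(W,*b[0][0]),ray(T,290.29,261.52)))
for n,uv,z in [("bush",(376.5,121),88),("pivot",(426.5,122),98),("post",(484,146),117)]:
    print(n,onz(W,*uv,z))
for n,p in [("fl",(213,213)),("fr",(486,213))]: print(n,onz(W,*p,60))
E
```

```text
[(array([265.36238532, 196.72629969]), array([253, 181,  25,  32, 654]))]
pin tri (array([436.72738949,  62.93815917, 108.57628459]), np.float64(0.05093981885289576))
bush [487.33776337 -27.23992452  88.        ]
pivot [485.09682788 -62.40932057  98.        ]
post [467.38945677 -97.23688751 117.        ]
fl [410.87448075 115.41661043  60.        ]
fr [ 395.84492291 -138.66045884   60.        ]
```

View pics/w1z.png

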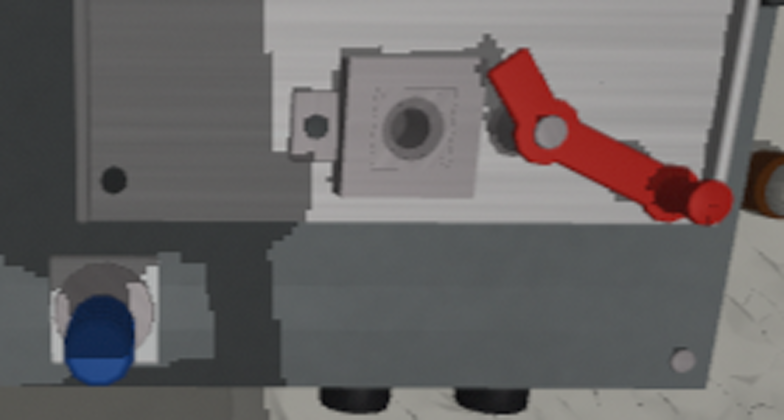

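Request:
carry_out:
  rows: "0.6 0.067 -0.17 0.4 0;0.6 0.067 -0.17 0.8 0;0.6 0 0 0.8 0;0.6 0 0 0.8 0;0.6 0 0 0.6 0;0.6 0 0 0.35 0;0.6 0 0 0.16 0;0.6 0 0 0 0"

```text
clock: 4.08
eef_pos: [437.0, 62.6, 106.3]
tcp_rot: [-3.142, 0.0, -0.059]
contact_force: [0.4, 0.6, -0.3]
opening: 0.597
```

```bash
python3 - <<'E'
from rig import r
import cv2
im=r.grab_frame("wrist"); cv2.imwrite("pics/w2.png",im)
s=r.sense();print(s["clock"],s["eef_pos"],s["contact_force"])
E
```

```text
4.125 [437.21500986  62.63267112 106.56767735] [-0.36870339  0.11748877 -0.02884652]
```

View pics/w2.png

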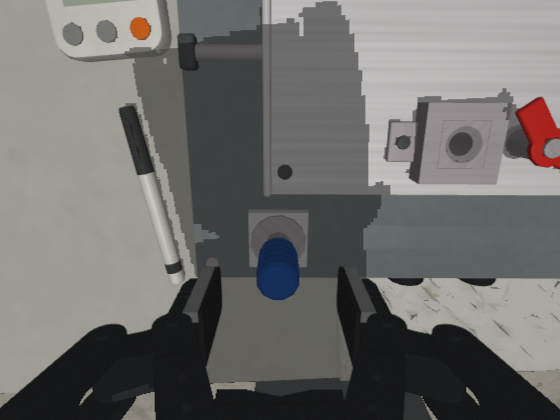

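The pin sits centred between the jaws (278,270). I'm checking how the grasp point projects and re-measuring the bushing at (460,144).

```bash
python3 - <<'E'
from rig import r
from h import *
W=r.get_calibration("wrist"); s=r.sense()
im=cv2.imread("pics/w2.png")
p=s["eef_pos"]
print("grasp pt px",proj(W,p-[0,0,3]), "grip top/bot", proj(W,p-[0,0,-12]),proj(W,p-[0,0,22]))
print(cent(im,(100,120,40),(130,255,255),(240,220,320,320))[0])
print("bush",onz(W,460.5,144,88), "flange", onz(W,277.5,238,69))
# block top corners
print([onz(W,u,v,88)[:2] for u,v in [(424,98),(509,98),(499,184),(415,184)]])
E
```

```text
grasp pt px [278.8388825  266.06230253] grip top/bot [278.84103981 281.39732118] [278.83662177 249.99212601]
(array([277.58962483, 269.05094951]), array([ 257,  238,   42,   62, 2159]))
bush [487.92450003 -26.43429593  88.        ] flange [437.85398275  63.35862534  69.        ]
[array([509.75885546,  -7.86599013]), array([507.44990335, -46.47174612]), array([467.30099088, -47.10809968]), array([469.75883979,  -6.06745207])]
```

Request:
carry_out:
  rows: "0.1 0 0 0 0;0.1 0 0 0 0;0.1 0 0 0 0;0.1 0 0 0 0;0.1 0 0 0 0"
  newtons: 50

```text
clock: 4.75
eef_pos: [437.5, 62.8, 106.8]
tcp_rot: [-3.141, -0.001, -0.06]
contact_force: [-1.2, 2.2, 6.3]
opening: 0.157
```

Request:
carry_out:
  rows: "0.1 0 0 0 0;0.1 0 0 -0.2 0"

```text
clock: 5.0
eef_pos: [436.5, 62.5, 112.2]
tcp_rot: [3.141, 0.001, -0.059]
contact_force: [-0.1, 0.3, -0.9]
opening: 0.156
```

```bash
python3 - <<'E'
from rig import r
import cv2
im=r.grab_frame("wrist"); cv2.imwrite("pics/w3.png",im)
s=r.sense();print(s["clock"],s["eef_pos"],s["contact_force"],s["opening"])
E
```

```text
5.05 [436.93934353  62.50940493 112.96165605] [ 0.59503789  0.48540469 -1.2490335 ] 0.15465539456762428
```

View pics/w3.png

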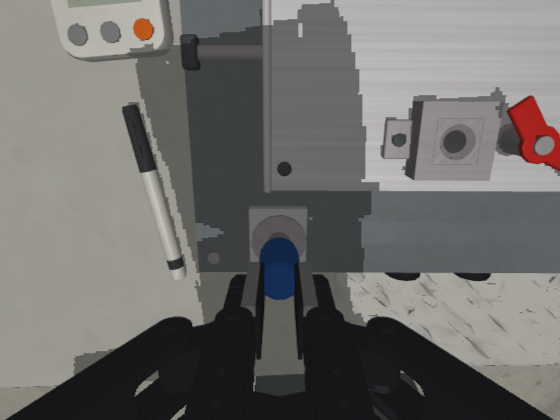

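Request:
carry_out:
  rows: "0.1 0 0 -0.6 0;0.1 0 0 -0.8 0;0.1 0 0 -0.8 0;0.1 0 0 -0.7 0;0.1 0.3 0.45 0 0;0.1 0.5 0.75 0 0;0.1 0.5 0.75 0 0;0.1 0.38 0.57 0 0;0.1 0.2 0.35 0 0;0.1 0 0 0 0;0.1 0 0 0 0"

```text
clock: 6.42
eef_pos: [487.6, -26.3, 199.1]
tcp_rot: [-3.141, 0.001, -0.059]
contact_force: [0.0, -1.4, -1.8]
opening: 0.161
```

```bash
python3 - <<'E'
from rig import r
from h import *
W=r.get_calibration("wrist")
im=r.grab_frame("wrist"); cv2.imwrite("pics/w4.png",im)
sc=r.grab_frame("scene"); cv2.imwrite("pics/s4.png",cv2.resize(sc[150:320,215:410],None,fx=3.4,fy=3.4,interpolation=cv2.INTER_CUBIC))
s=r.sense();p=s["eef_pos"];print(s["clock"],p,s["contact_force"],s["opening"])
print("tip expected",proj(W,p-[0,0,88.4]), "block corners", [proj(W,[488,-26.8,88])])
E
```

```text
6.525 [487.76038378 -26.18022732 199.28293701] [-0.18282636  0.20337204 -0.8264231 ] 0.15738630534114567
tip expected [278.6022385  211.87267739] block corners [array([279.40831332, 202.50328648])]
```

View pics/w4.png

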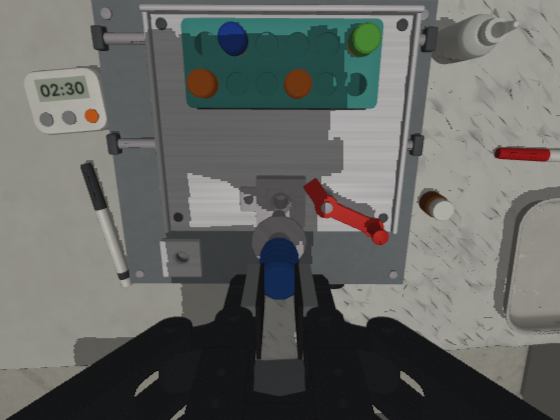

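View pics/s4.png

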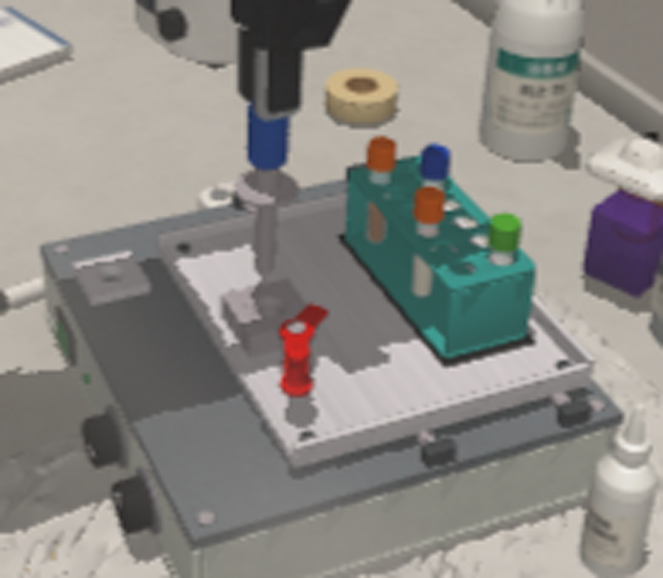

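```bash
python3 - <<'E'
import cv2
a=cv2.imread("pics/w4.png")[165:305,220:345]; cv2.imwrite("pics/w4z.png",cv2.resize(cv2.convertScaleAbs(a,alpha=1.6),None,fx=4.2,fy=4.2,interpolation=cv2.INTER_CUBIC))
E
```

```text
(no output)
```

View pics/w4z.png

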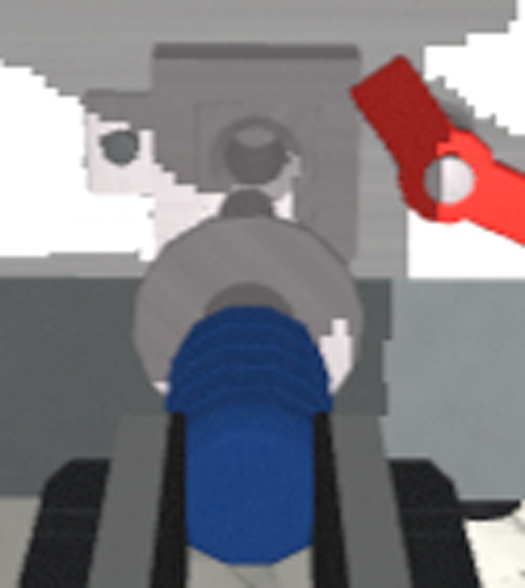

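Request:
carry_out:
  rows: "0.1 0.07 0.055 0.2 0;0.1 0 0 0.4 0;0.1 0 0 0.1 0;0.1 0 0 0 0"

```text
clock: 7.02
eef_pos: [489.7, -28.4, 177.8]
tcp_rot: [-3.142, 0.001, -0.059]
contact_force: [-0.0, 0.7, -1.1]
opening: 0.157
```

```bash
python3 - <<'E'
from rig import r
from h import *
W=r.get_calibration("wrist")
im=r.grab_frame("wrist"); 
a=im[145:285,220:345]; cv2.imwrite("pics/w5z.png",cv2.resize(cv2.convertScaleAbs(a,alpha=1.6),None,fx=4.2,fy=4.2,interpolation=cv2.INTER_CUBIC))
s=r.sense();p=s["eef_pos"];print(s["clock"],p,s["contact_force"],s["opening"])
print("tip expected",(proj(W,p-[0,0,88.4])-[220,145])*4.2,(proj(W,[489.5,-27.9,88])-[220,145])*4.2)
E
```

```text
7.075 [490.02255223 -28.46794601 178.11035871] [ 0.14628925  0.04100735 -0.89722627] 0.1556795927118605
tip expected [247.19244587 279.95480745] [244.03296747 280.01759829]
```

View pics/w5z.png

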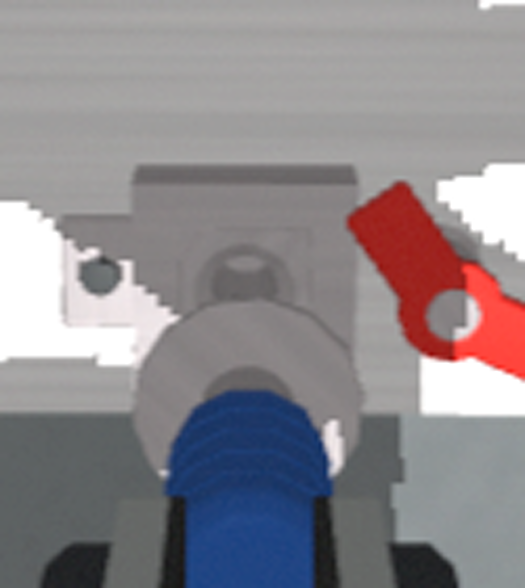

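Request:
carry_out:
  rows: "0.1 0 0 0.07 0;0.1 0 0 0.07 0;0.1 0 0 0.07 0;0.1 0 0 0 0"

```text
clock: 7.58
eef_pos: [490.0, -28.5, 171.8]
tcp_rot: [-3.142, 0.0, -0.059]
contact_force: [0.4, 0.3, -1.1]
opening: 0.159
```

Request:
carry_out:
  rows: "0.1 0 0 0.07 0;0.1 0 0 0.07 0;0.1 0 0 0 0"

```text
clock: 7.95
eef_pos: [490.0, -28.5, 167.6]
tcp_rot: [-3.142, 0.0, -0.059]
contact_force: [0.6, -0.9, -0.4]
opening: 0.155
```

Request:
carry_out:
  rows: "0.1 0 0 0.1 0;0.1 0 0 0.1 0;0.1 0 0 0.1 0;0.1 0 0 0 0"

```text
clock: 8.45
eef_pos: [489.8, -28.5, 158.4]
tcp_rot: [3.142, 0.001, -0.059]
contact_force: [-0.4, 0.2, -1.2]
opening: 0.155
```

Request:
carry_out:
  rows: "0.1 0 0 0.1 0;0.1 0 0 0.1 0;0.1 0 0 0.1 0;0.1 0 0 0 0"

```text
clock: 8.95
eef_pos: [489.9, -28.5, 149.5]
tcp_rot: [3.142, 0.0, -0.059]
contact_force: [0.2, 1.0, -0.3]
opening: 0.155
```

Request:
carry_out:
  rows: "0.1 0 0 0.1 0;0.1 0 0 0.1 0;0.1 0 0 0.03 0;0.1 0 0 0 0"

```text
clock: 9.45
eef_pos: [490.1, -28.5, 142.8]
tcp_rot: [-3.142, 0.0, -0.059]
contact_force: [0.0, 0.2, -1.5]
opening: 0.156
```

Request:
carry_out:
  rows: "0.1 0 0 0.03 0;0.1 0 0 0.03 0;0.1 0 0 0 0"

```text
clock: 9.82
eef_pos: [490.1, -28.5, 141.0]
tcp_rot: [-3.142, 0.0, -0.059]
contact_force: [-0.8, 0.1, -1.3]
opening: 0.153
```

Request:
carry_out:
  rows: "0.1 0 0 0.03 0;0.1 0 0 0 0"

```text
clock: 10.07
eef_pos: [490.4, -28.5, 140.4]
tcp_rot: [-3.142, -0.001, -0.059]
contact_force: [-0.9, 0.1, 2.0]
opening: 0.16
```

Request:
carry_out:
  rows: "0.1 0 -0.03 0.02 0;0.1 0 -0.05 0 0;0.1 0 -0.05 0 0;0.1 0 -0.05 0 0;0.1 0 0 0 0"

```text
clock: 10.7
eef_pos: [490.5, -23.1, 139.7]
tcp_rot: [3.141, -0.0, -0.059]
contact_force: [-0.6, -1.9, 4.4]
opening: 0.157
```

Request:
carry_out:
  rows: "0.1 0 -0.05 0 0;0.1 0 -0.05 0 0"

```text
clock: 10.95
eef_pos: [490.7, -20.3, 139.7]
tcp_rot: [3.141, -0.0, -0.059]
contact_force: [0.5, -5.0, 4.3]
opening: 0.159
```

Request:
carry_out:
  rows: "0.1 0 -0.04 0 0;0.1 0 -0.04 0 0"

```text
clock: 11.2
eef_pos: [490.8, -17.9, 139.6]
tcp_rot: [3.141, -0.0, -0.059]
contact_force: [-0.8, -4.3, 5.8]
opening: 0.157
```

Request:
carry_out:
  rows: "0.1 0 -0.04 0 0;0.1 0 -0.04 0 0"

```text
clock: 11.45
eef_pos: [491.0, -15.5, 139.7]
tcp_rot: [3.141, -0.0, -0.059]
contact_force: [-0.1, -4.7, 5.7]
opening: 0.159
```

Request:
carry_out:
  rows: "0.1 0 -0.04 0 0;0.1 0 -0.04 0 0"

```text
clock: 11.7
eef_pos: [491.1, -13.1, 139.7]
tcp_rot: [3.141, -0.0, -0.059]
contact_force: [-0.5, -3.8, 5.5]
opening: 0.155
```

Request:
carry_out:
  rows: "0.1 0 -0.04 0 0;0.1 0 -0.04 0 0"

```text
clock: 11.95
eef_pos: [491.3, -10.7, 139.7]
tcp_rot: [3.141, -0.0, -0.059]
contact_force: [0.2, -4.3, 4.6]
opening: 0.152
```

Request:
carry_out:
  rows: "0.1 0 -0.04 0 0;0.1 0 -0.04 0 0"

```text
clock: 12.2
eef_pos: [491.4, -8.3, 139.7]
tcp_rot: [3.141, -0.0, -0.059]
contact_force: [0.3, -4.5, 6.5]
opening: 0.155
```

Request:
carry_out:
  rows: "0.1 0 -0.04 0 0;0.1 0 -0.04 0 0"

```text
clock: 12.45
eef_pos: [491.6, -5.9, 139.7]
tcp_rot: [3.141, -0.0, -0.059]
contact_force: [0.2, -3.7, 4.6]
opening: 0.158
```

Request:
carry_out:
  rows: "0.1 0 -0.04 0 0;0.1 0 -0.03 0 0"

```text
clock: 12.7
eef_pos: [491.6, -3.8, 139.7]
tcp_rot: [3.141, -0.0, -0.059]
contact_force: [0.3, -3.7, 5.5]
opening: 0.16
```

Request:
carry_out:
  rows: "0.1 0 -0.03 0 0;0.1 0 -0.03 0 0"

```text
clock: 12.95
eef_pos: [491.8, -2.0, 139.7]
tcp_rot: [3.141, -0.0, -0.059]
contact_force: [-0.4, -4.1, 4.9]
opening: 0.159
```

Request:
carry_out:
  rows: "0.1 0 -0.03 0 0;0.1 0 -0.03 0 0"

```text
clock: 13.2
eef_pos: [491.8, -0.2, 139.7]
tcp_rot: [3.141, -0.0, -0.059]
contact_force: [-0.1, -3.3, 4.7]
opening: 0.157
```

Request:
carry_out:
  rows: "0.1 0 -0.03 0 0;0.1 0 0 0 0"

```text
clock: 13.45
eef_pos: [491.9, 0.9, 139.6]
tcp_rot: [3.142, -0.0, -0.059]
contact_force: [0.5, -2.5, 5.7]
opening: 0.156
```

Request:
carry_out:
  rows: "0.1 0 -0.03 0 0;0.1 0 -0.03 0 0"

```text
clock: 13.7
eef_pos: [491.4, 2.9, 139.1]
tcp_rot: [-3.141, 0.001, -0.06]
contact_force: [-0.0, -1.7, 0.8]
opening: 0.152
```

```bash
python3 - <<'E'
from rig import r
from h import *
T=r.get_calibration("top")
im=r.grab_frame("wrist"); cv2.imwrite("pics/w6.png",im)
a=r.grab_frame("scene"); cv2.imwrite("pics/s6.png",cv2.resize(a[150:320,215:410],None,fx=3.4,fy=3.4,interpolation=cv2.INTER_CUBIC))
s=r.sense();print(s["clock"],s["eef_pos"],s["contact_force"],s["wrist_torque"])
E
```

```text
13.8 [491.51860149   2.88405418 139.17341029] [ 0.92196322 -1.6549917  -0.84188027] [-0.32119003 -0.01659759  0.06071725]
```

View pics/w6.png

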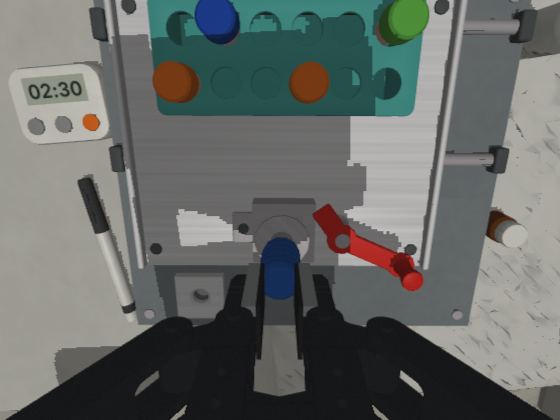

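View pics/s6.png

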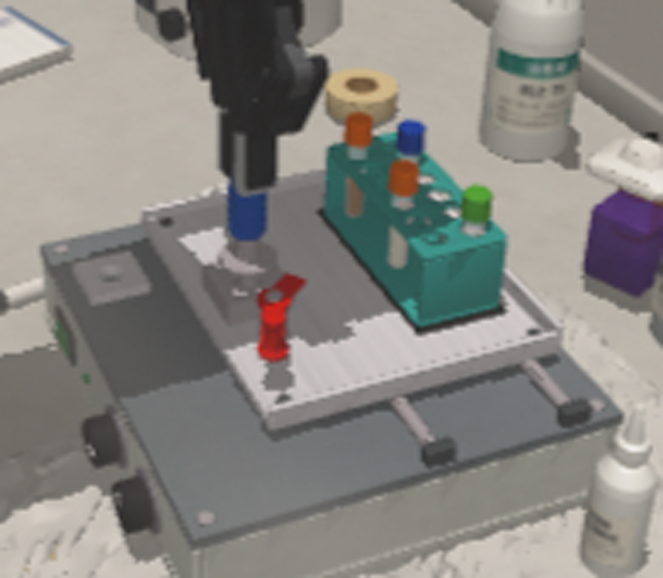

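The vertical force has fallen to pin weight alone, so the tip is at the bore. I'm pressing down gently.

Request:
carry_out:
  rows: "0.1 0 0 0.04 0;0.1 0 0 0 0"

```text
clock: 14.05
eef_pos: [491.7, 2.7, 138.1]
tcp_rot: [-3.142, 0.001, -0.059]
contact_force: [1.0, -1.2, -1.5]
opening: 0.156
```

Request:
carry_out:
  rows: "0.1 0 0 0.05 0;0.1 0 0 0 0"

```text
clock: 14.3
eef_pos: [491.8, 2.7, 136.7]
tcp_rot: [-3.142, 0.0, -0.059]
contact_force: [-0.5, -1.2, -1.1]
opening: 0.151
```

Request:
carry_out:
  rows: "0.1 0 0 0.06 0;0.1 0 0 0.06 0;0.1 0 0 0 0"

```text
clock: 14.68
eef_pos: [491.8, 2.7, 133.1]
tcp_rot: [3.142, 0.0, -0.059]
contact_force: [-0.4, -1.1, -1.8]
opening: 0.152
```

Request:
carry_out:
  rows: "0.1 0 0 0.05 0;0.1 0 0 0.05 0;0.1 0 0 0 0"

```text
clock: 15.05
eef_pos: [491.8, 2.6, 130.1]
tcp_rot: [3.142, 0.0, -0.059]
contact_force: [0.6, -1.3, -1.1]
opening: 0.153
```

Request:
carry_out:
  rows: "0.1 0 0 0.04 0;0.1 0 0 0 0"

```text
clock: 15.3
eef_pos: [492.2, 2.6, 129.4]
tcp_rot: [3.142, -0.0, -0.059]
contact_force: [-0.8, -2.2, 3.4]
opening: 0.156
```

Request:
carry_out:
  rows: "0.1 0 0 0.02 0;0.1 0 0 0.02 0;0.1 0 0 0 0"

```text
clock: 15.68
eef_pos: [492.7, 2.5, 129.1]
tcp_rot: [3.141, -0.002, -0.059]
contact_force: [-3.8, -2.7, 15.4]
opening: 0.152
```

The stop is stiff, so the flange is seated. I'm relaxing the press, then letting go.

Request:
carry_out:
  rows: "0.1 0 0 -0.04 0;0.45 0 0 0 0;0.45 0 0 0 0;0.45 0 0 0 0;0.45 0 0 0 0;0.45 0 0 -0.2 0;0.45 0 0 -0.6 0;0.45 0 0 -0.8 0;0.45 0 0 -0.5 0;0.45 0 0 0 0"

```text
clock: 16.92
eef_pos: [492.7, 2.7, 193.2]
tcp_rot: [-3.141, -0.002, -0.059]
contact_force: [0.4, 1.1, 0.3]
opening: 0.448
```

```bash
python3 - <<'E'
from rig import r
from h import *
im=r.grab_frame("wrist"); cv2.imwrite("pics/w7.png",im)
a=r.grab_frame("scene"); cv2.imwrite("pics/s7.png",cv2.resize(a[150:320,215:410],None,fx=3.4,fy=3.4,interpolation=cv2.INTER_CUBIC)); cv2.imwrite("pics/s7r.png",a)
W=r.get_calibration("wrist");S=r.get_calibration("scene")
s=r.sense();print(s["clock"],s["eef_pos"],s["contact_force"],s["opening"])
b=cent(im,(100,120,40),(130,255,255),(230,170,330,340))[:1]; q=cent(a,(100,100,50),(130,255,255),(260,190,310,260))[:2]; print(b,q)
print(tri(ray(W,*b[0][0]),ray(S,*q[0][0])), "pred scene home top/bot",proj(S,[491.8,2.7,140]),proj(S,[491.8,2.7,106]))
rd=cent(im,(0,150,80),(8,255,255),(300,150,480,330))[:2]; print(rd)
E
```

```text
17.025 [491.65746484   2.65937519 191.68088434] [-0.30296743 -0.32994275  0.01028866] 0.45444599562684196
[(array([279.81712062, 225.64105058]), array([ 265,  205,   30,   41, 1028]))] [(array([287.51336898, 214.55080214]), array([283, 205,  10,  20, 187]))]
(array([489.70016035,   1.45937346, 123.58823754]), np.float64(2.4200536195322133)) pred scene home top/bot [287.73099773 205.84186884] [287.52174029 221.86434827]
[(array([347.70496261, 219.98844324]), array([ 306,  185,   87,   68, 1471]))]
```

View pics/w7.png

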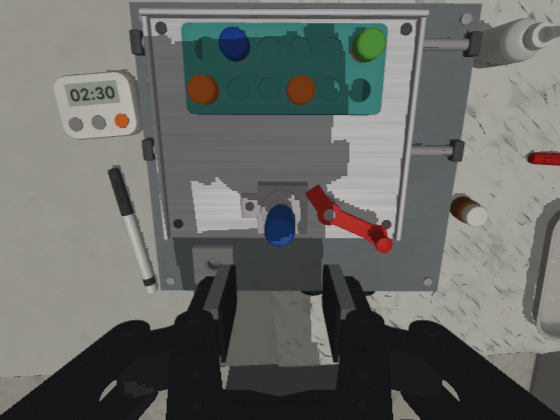

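View pics/s7.png

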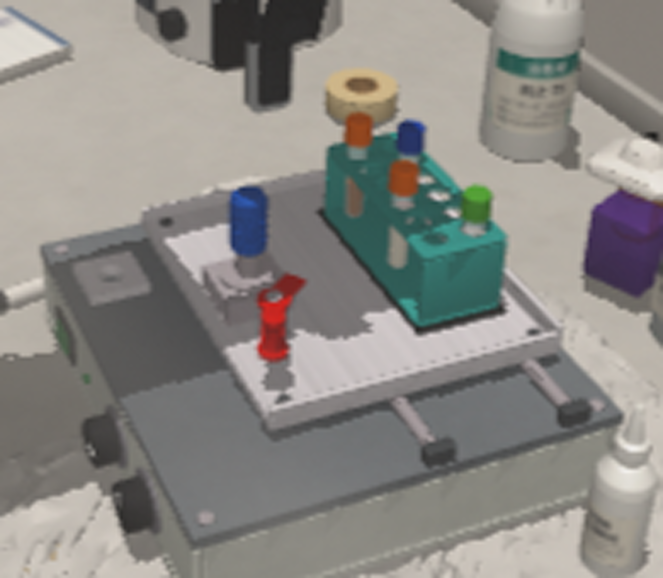

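Pin is home: the grip measures 123.6 mm against 123 expected, and it is released. The post is at (384,245) in the wrist picture. I'm measuring the keeper before pushing.

```bash
python3 - <<'E'
from rig import r
from h import *
W=r.get_calibration("wrist"); p=r.sense()["eef_pos"]
R=np.array([[np.cos(-.059),-np.sin(-.059)],[np.sin(-.059),np.cos(-.059)]])
for n,uv,z in [("pivot",(329,214.5),98),("posttop",(384,245),117),("nose",(317,195),98)]:
    X=onz(W,*uv,z); print(n,X,R.T@(X-p)[:2])
E
```

```text
pivot [485.85973115 -33.49910674  98.        ] [ -3.65553271 -36.43743421]
posttop [467.83315978 -68.48294931 117.        ] [-19.58788851 -72.42335584]
nose [501.01960351 -25.19760506  98.        ] [ 10.98845705 -27.25646347]
```

Request:
carry_out:
  rows: "0 -0.5 0.6 0 0;0 -0.5 0.8 0 0;0 -0.5 0.8 0 0;0 -0.07 0.15 0 0;0 0 0 0 0;0 0 0 0 0"
  newtons: 30

```text
clock: 17.77
eef_pos: [441.1, -64.6, 192.0]
tcp_rot: [-3.141, -0.0, -0.059]
contact_force: [-0.2, 0.8, 0.0]
opening: -0.001
```

Request:
carry_out:
  rows: "0 0 0.1 0.5 0;0 0 0 0.8 0;0 0 0 0.6 0;0 0 0 0.3 0;0 0 0 0.03 0;0 0 0 0 0"

```text
clock: 18.52
eef_pos: [440.9, -67.9, 125.5]
tcp_rot: [3.142, -0.001, -0.059]
contact_force: [0.2, 0.3, 0.4]
opening: -0.002
```

```bash
python3 - <<'E'
from rig import r
from h import *
im=r.grab_frame("wrist"); cv2.imwrite("pics/w8.png",im)
s=r.sense();print(s["clock"],s["eef_pos"],s["contact_force"],s["opening"])
E
```

```text
18.575 [441.02612466 -67.95231711 125.63811191] [-0.1251423   0.54566122  1.09045139] 0.00116575554864705
```

View pics/w8.png

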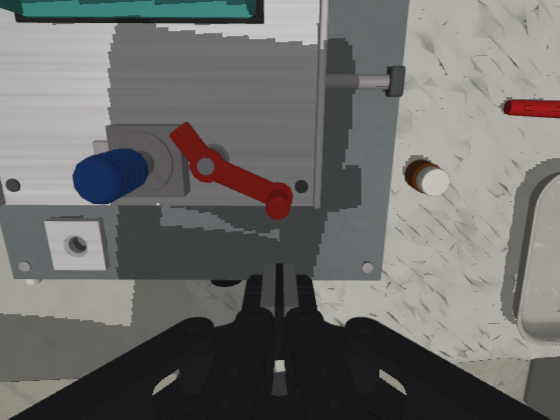

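The shut fingers stand directly in front of the post (278,205), so I'm pushing back.

Request:
carry_out:
  rows: "0 0.2 0 0 0;0 0.2 0 0 0;0 0.15 0 0 0;0 0.1 0 0 0"

```text
clock: 19.08
eef_pos: [460.5, -69.1, 125.2]
tcp_rot: [3.142, -0.0, -0.059]
contact_force: [0.6, 0.9, 0.1]
opening: -0.003
```

Request:
carry_out:
  rows: "0 0.15 0 0 0;0 0.15 0 0 0;0 0.15 0 0 0"

```text
clock: 19.45
eef_pos: [473.8, -69.9, 125.2]
tcp_rot: [-3.142, 0.0, -0.059]
contact_force: [-0.1, -0.3, -0.5]
opening: -0.002
```

```bash
python3 - <<'E'
from rig import r
from h import *
im=r.grab_frame("wrist"); cv2.imwrite("pics/w9.png",im)
s=r.sense();print(s["clock"],s["eef_pos"],s["contact_force"],s["opening"])
E
```

```text
19.5 [474.4983118  -69.97183823 125.26794249] [-0.01067432  0.04011395  0.64342651] -0.0020536045660582355
```

View pics/w9.png

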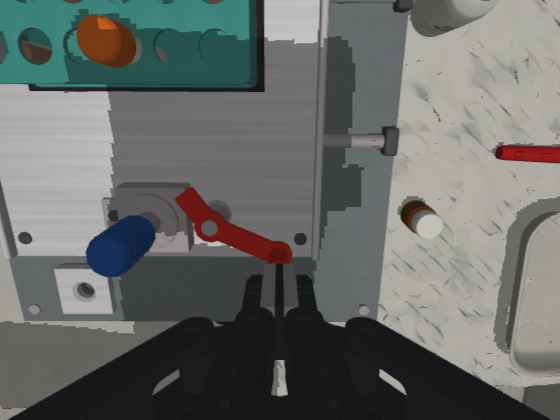

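Request:
carry_out:
  rows: "0 0.15 0 0 0;0 0.15 0 0 0;0 0.15 0 0 0"

```text
clock: 19.88
eef_pos: [487.3, -70.7, 125.2]
tcp_rot: [-3.142, -0.0, -0.059]
contact_force: [1.3, 0.2, -0.2]
opening: 0.002
```

Request:
carry_out:
  rows: "0 0.15 0 0 0;0 0.1 0 0 0"

```text
clock: 20.12
eef_pos: [494.8, -71.1, 125.2]
tcp_rot: [3.142, -0.0, -0.059]
contact_force: [-1.1, -0.8, 0.1]
opening: -0.001
```

```bash
python3 - <<'E'
from rig import r
from h import *
im=r.grab_frame("wrist"); cv2.imwrite("pics/w10.png",im)
s=r.sense();print(s["clock"],s["eef_pos"],s["contact_force"],s["opening"])
E
```

```text
20.175 [495.11686373 -71.16831459 125.21626921] [0.95702868 0.47904464 0.48748592] -0.0021221602232348088
```

View pics/w10.png

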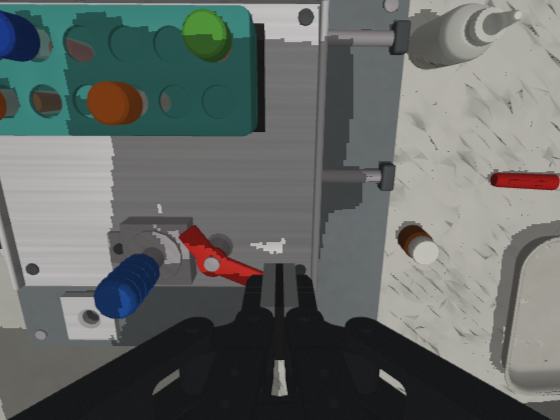

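```bash
python3 - <<'E'
from rig import r
from h import *
W=r.get_calibration("wrist"); p=r.sense()["eef_pos"]
R=np.array([[np.cos(-.059),-np.sin(-.059)],[np.sin(-.059),np.cos(-.059)]])
im=cv2.imread("pics/w10.png")
cv2.imwrite("pics/w10z.png",cv2.resize(cv2.convertScaleAbs(im[200:350,160:330],alpha=1.6),None,fx=4,fy=4,interpolation=cv2.INTER_CUBIC))
a=r.grab_frame("scene"); cv2.imwrite("pics/s10.png",cv2.resize(a[170:310,225:385],None,fx=4.2,fy=4.2,interpolation=cv2.INTER_CUBIC))
P=onz(W,212,265,98)
print(P,p)
for n,uv in [("nose",(190,233)),("tail",(262,279))]:
    X=onz(W,*uv,98); d=R.T@(X-P)[:2]; print(n,X,d,np.degrees(np.arctan2(d[1],d[0])))
print("finger tip proj",proj(W,p+[11,-0.6,-22]),proj(W,p+[0,0,-22]))
E
```

```text
[486.05204354 -33.55556608  98.        ] [495.11686373 -71.16831459 125.21626921]
nose [505.61513709 -23.97835781  98.        ] [18.96432634 10.71409697] 29.4647365504275
tail [475.75277405 -60.54892982  98.        ] [ -8.68966417 -27.55369984] -107.50381293026643
finger tip proj [278.70387169 230.54987343] [278.81997685 250.0255672 ]
```

View pics/s10.png

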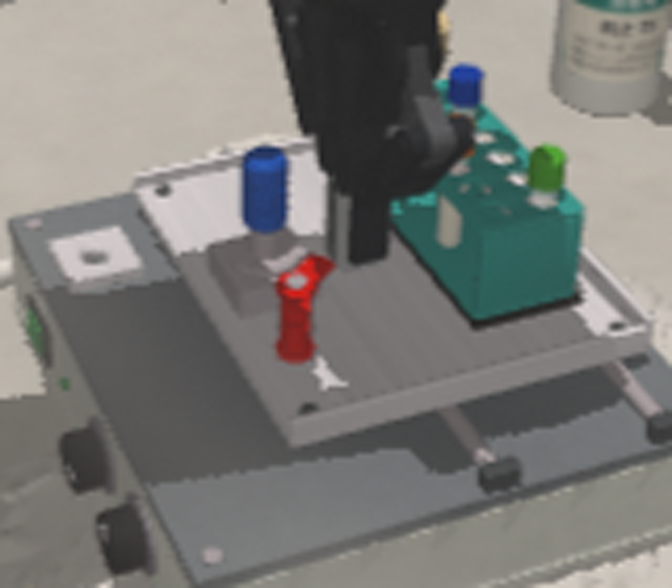

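View pics/w10z.png

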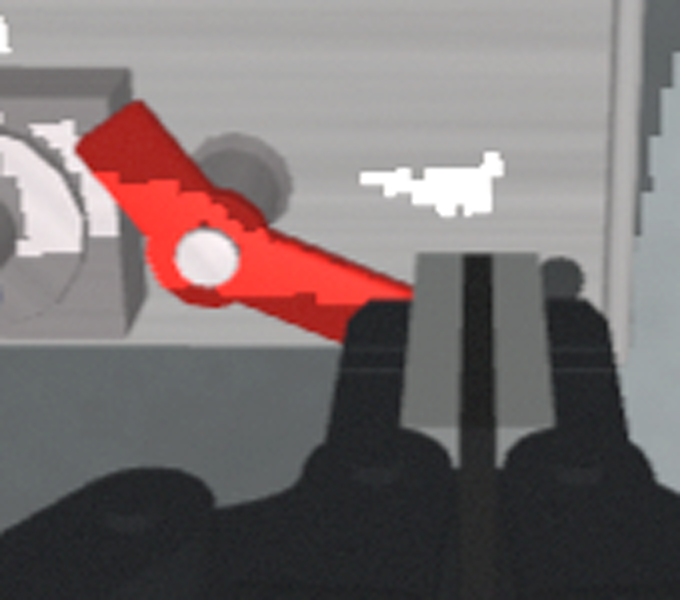

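The fingers passed over the post: the keeper is unmoved, with the post still at (295,320) in the zoomed scene. I'm working out where the fingertips really are.

```bash
python3 - <<'E'
from rig import r
from h import *
W=r.get_calibration("wrist");S=r.get_calibration("scene"); s=r.sense();p=s["eef_pos"]; print(p)
for z in (-22,-15,-10,-5,0,5): print(z,[proj(W,p+[x,-0.06*x,z]).round(1)[1] for x in (-11,0,11)], proj(S,p+[0,0,z]).round(1),proj(S,p+[11,-13,z]).round(1))
a=r.grab_frame("scene")
cv2.imwrite("pics/s11.png",cv2.resize(cv2.convertScaleAbs(a[190:270,270:350],alpha=1.8),None,fx=8,fy=7,interpolation=cv2.INTER_CUBIC))
E
```

```text
[494.8359684  -71.14456861 125.19068115]
-22 [np.float64(268.8), np.float64(250.0), np.float64(230.5)] [308.7 245.7] [318.4 248.3]
-15 [np.float64(274.9), np.float64(255.5), np.float64(235.4)] [308.9 242.3] [318.6 245. ]
-10 [np.float64(279.6), np.float64(259.8), np.float64(239.2)] [309.  239.9] [318.7 242.5]
-5 [np.float64(284.5), np.float64(264.2), np.float64(243.1)] [309.1 237.5] [318.9 240.1]
0 [np.float64(289.7), np.float64(268.9), np.float64(247.3)] [309.2 235. ] [319.  237.6]
5 [np.float64(295.1), np.float64(273.9), np.float64(251.8)] [309.4 232.6] [319.2 235.2]
```

View pics/s11.png

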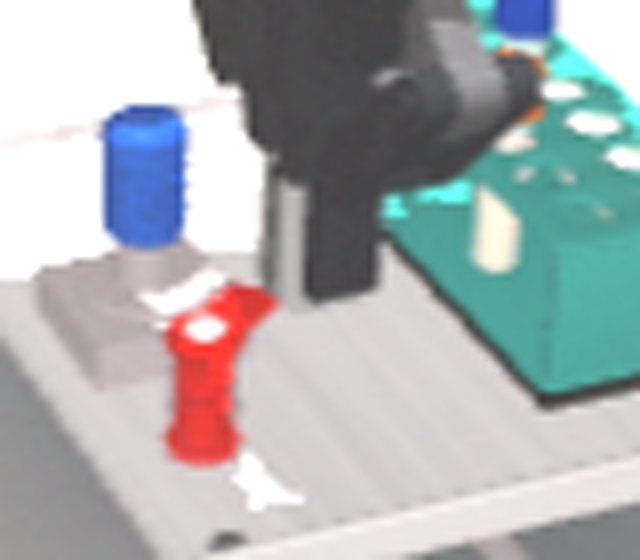

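The images put the shut fingertips about level with the TCP rather than 22 mm below it, so they cleared the 117 mm post. I'm backing off and trying again lower.

Request:
carry_out:
  rows: "0 -0.5 0 0 0;0 -0.5 0 0 0;0 -0.5 0 0 0;0 -0.3 0 0 0;0 0 0 0.35 0;0 0 0 0.35 0;0 0 0 0 0"

```text
clock: 21.15
eef_pos: [440.2, -67.8, 103.0]
tcp_rot: [-3.141, 0.002, -0.059]
contact_force: [-0.5, -0.8, 0.2]
opening: -0.0
```

```bash
python3 - <<'E'
from rig import r
from h import *
im=r.grab_frame("wrist"); cv2.imwrite("pics/w12.png",im)
a=r.grab_frame("scene")
cv2.imwrite("pics/s12.png",cv2.resize(cv2.convertScaleAbs(a[190:280,250:350],alpha=1.6),None,fx=7,fy=6.6,interpolation=cv2.INTER_CUBIC))
W=r.get_calibration("wrist");S=r.get_calibration("scene"); s=r.sense();p=s["eef_pos"]; print(s["clock"],p,s["contact_force"])
for z in (-22,-10,0,5): print(z,[proj(W,p+[x,-0.06*x,z]).round(1)[1] for x in (-11,0,11)], proj(S,p+[0,0,z]).round(1))
E
```

```text
21.25 [440.67522648 -67.89704618 103.77968462] [0.16215004 0.91154332 0.43573384]
-22 [np.float64(268.7), np.float64(249.9), np.float64(230.5)] [278.5 263.5]
-10 [np.float64(279.5), np.float64(259.7), np.float64(239.2)] [278.5 257.9]
0 [np.float64(289.6), np.float64(268.9), np.float64(247.3)] [278.5 253.1]
5 [np.float64(295.1), np.float64(273.9), np.float64(251.8)] [278.5 250.7]
```

View pics/w12.png

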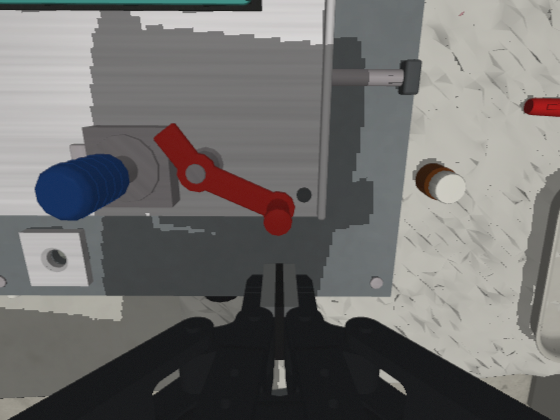

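View pics/s12.png

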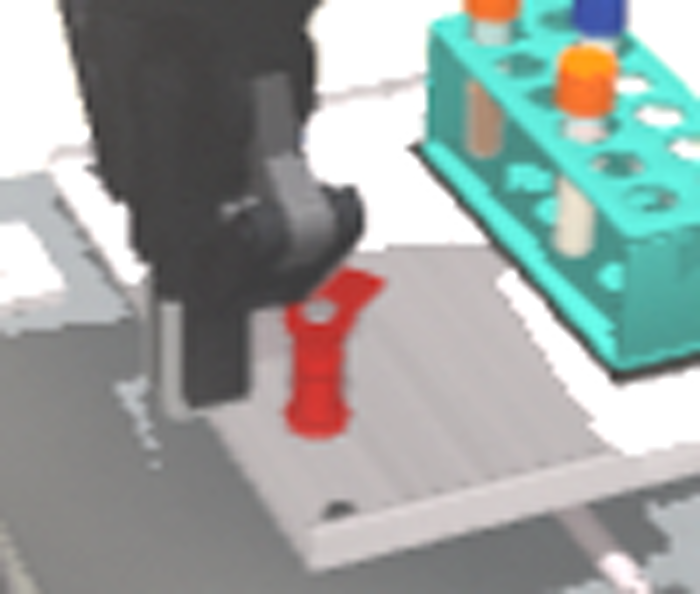

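Request:
carry_out:
  rows: "0 0.2 0 0.05 0;0 0.2 0 0 0;0 0.15 0 0 0;0 0.15 0 0 0"

```text
clock: 21.75
eef_pos: [461.7, -69.2, 102.6]
tcp_rot: [3.142, 0.0, -0.059]
contact_force: [-1.4, -0.3, -0.0]
opening: -0.001
```

Request:
carry_out:
  rows: "0 0.15 0 0 0;0 0.15 0 0 0;0 0 0 0 0"

```text
clock: 22.12
eef_pos: [471.1, -69.7, 102.7]
tcp_rot: [-3.141, -0.001, -0.059]
contact_force: [0.3, 0.5, 1.1]
opening: 0.002
```

```bash
python3 - <<'E'
from rig import r
from h import *
im=r.grab_frame("wrist"); cv2.imwrite("pics/w13.png",im)
s=r.sense();p=s["eef_pos"]; print(s["clock"],p,s["contact_force"])
E
```

```text
22.175 [470.89655656 -69.6738832  102.74828235] [0.5211887  0.58488173 0.08267387]
```

View pics/w13.png

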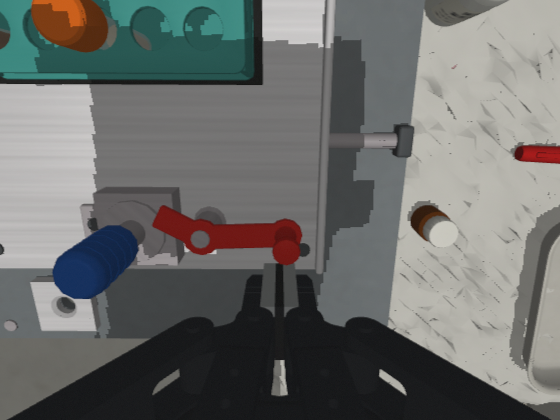

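The keeper is swinging: the tail is now sideways, with the post at (287,245). I'm continuing to the stop.

Request:
carry_out:
  rows: "0 0.15 0 0 0;0 0.15 0 0 0;0 0.15 0 0 0;0 0.08 0 0 0"

```text
clock: 22.68
eef_pos: [486.6, -70.6, 102.6]
tcp_rot: [-3.141, 0.0, -0.059]
contact_force: [-0.2, 0.9, 0.6]
opening: -0.002
```

Request:
carry_out:
  rows: "0 0.08 0 0 0;0 0 0 0 0"

```text
clock: 22.92
eef_pos: [489.0, -70.8, 102.7]
tcp_rot: [3.142, -0.0, -0.059]
contact_force: [-0.3, 0.5, -0.5]
opening: 0.002
```

Request:
carry_out:
  rows: "0 0.06 0 0 0;0 0 0 0 0"

```text
clock: 23.18
eef_pos: [490.4, -70.8, 102.6]
tcp_rot: [-3.142, 0.0, -0.059]
contact_force: [-1.2, 0.8, 0.6]
opening: -0.001
```

Request:
carry_out:
  rows: "0 0.05 0 0 0;0 0 0 0 0"

```text
clock: 23.42
eef_pos: [490.8, -70.8, 102.4]
tcp_rot: [-3.141, 0.003, -0.059]
contact_force: [-5.4, 0.5, 2.1]
opening: 0.002
```

Request:
carry_out:
  rows: "0 0.05 0 0 0;0 0 0 0 0"

```text
clock: 23.68
eef_pos: [491.1, -70.8, 102.2]
tcp_rot: [-3.141, 0.005, -0.059]
contact_force: [-9.0, 2.2, 4.8]
opening: 0.001
```

```bash
python3 - <<'E'
from rig import r
from h import *
im=r.grab_frame("wrist"); cv2.imwrite("pics/w14.png",im)
s=r.sense();p=s["eef_pos"]; print(s["clock"],p,s["contact_force"])
E
```

```text
23.725 [491.1126161  -70.79817108 102.20654149] [-7.90765697  1.23999424  5.36686976]
```

View pics/w14.png

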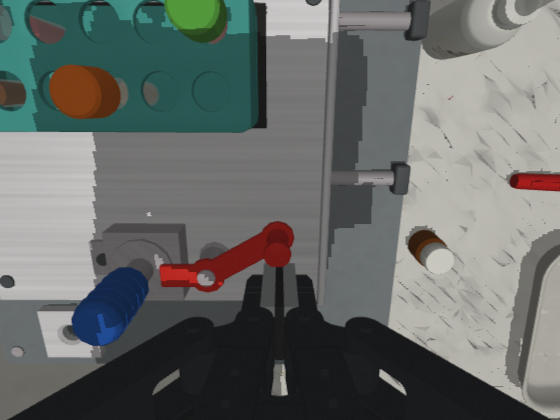

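The force rises at the stop and the nose lies over the flange (165–200,275). I'm backing away and rising clear for a final look.

Request:
carry_out:
  rows: "0 -0.1 0 0 0;0 -0.4 0 0 0;0 -0.5 0 0 0;0 -0.4 0 -0.5 0;0 -0.2 0 -0.9 0;0 0 0 -0.9 0;0 0 0 -0.8 0;0 0 0 -0.3 0;0 0 0 0 0;0 0 0 0 0"

```text
clock: 24.98
eef_pos: [444.9, -68.1, 203.7]
tcp_rot: [-3.141, 0.001, -0.059]
contact_force: [0.3, 0.6, 0.3]
opening: -0.0
```

```bash
python3 - <<'E'
from rig import r
from h import *
im=r.grab_frame("wrist"); cv2.imwrite("pics/w15.png",im)
a=r.grab_frame("scene");t=r.grab_frame("top")
cv2.imwrite("pics/s15.png",cv2.resize(a[180:335,215:410],None,fx=3.8,fy=3.8,interpolation=cv2.INTER_CUBIC)); cv2.imwrite("pics/t15.png",t)
W=r.get_calibration("wrist");S=r.get_calibration("scene"); s=r.sense();p=s["eef_pos"]; print(s["clock"],p,s["contact_force"])
q=cent(a,(100,100,50),(130,255,255),(260,190,310,260))[:1]; print(q)
print(cent(im,(0,150,60),(8,255,255),(200,100,420,330))[:2])
cv2.imwrite("pics/w15z.png",cv2.resize(im[130:300,180:380],None,fx=3.5,fy=3.5,interpolation=cv2.INTER_CUBIC))
E
```

```text
25.125 [445.16954213 -68.13861767 203.8341733 ] [-0.39653189  0.85123377  0.11601682]
[(array([287.83854167, 215.60416667]), array([283, 206,  11,  20, 192]))]
[(array([245.50191083, 139.30828025]), array([ 200,  112,   89,   52, 1570]))]
```

View pics/w15.png

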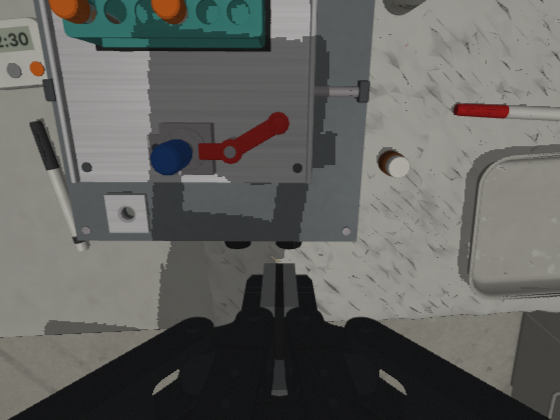

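View pics/s15.png

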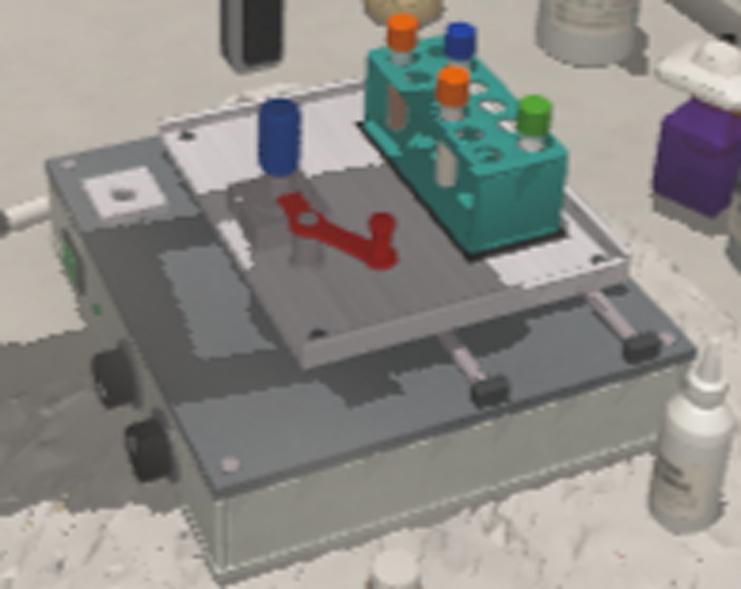

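View pics/t15.png

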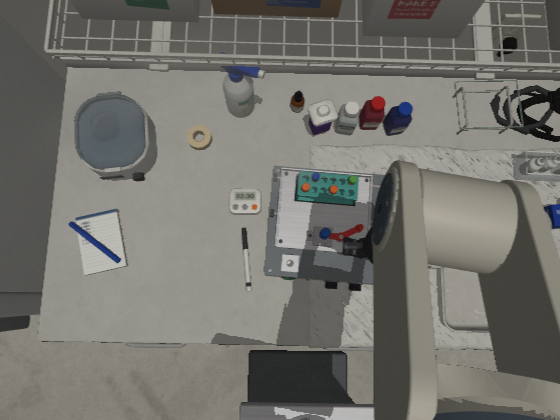

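```bash
python3 - <<'E'
from rig import r
from h import *
W=r.get_calibration("wrist")
R=np.array([[np.cos(-.059),-np.sin(-.059)],[np.sin(-.059),np.cos(-.059)]])
P=onz(W,230,152,98);X=onz(W,279,123,117);d=R.T@(X-P)[:2];print(P,X,d,np.arctan2(d[0],-d[1])-np.arctan2(-20,35))
N=onz(W,199,151,98);d=R.T@(N-P)[:2];print("nose",d)
print(r.sense()["clock"]); r.sign_off()
E
```

```text
[486.92051844 -35.3742398   98.        ] [506.2842568  -71.92298475 117.        ] [ 21.48517066 -35.34335245] 1.065353097214966
nose [ 0.73786438 22.30262218]
25.125
the job is handed in; nothing more can be done
```

The pin is fully home and released, the red keeper is closed over its flange, and the job was handed in at 25.1 s of the 64 s allowed.

**What I did:** I took the pin from its parking hole and lowered it through the bushing until it met the pad. I then slid pin and platform to the shaker's left with about 4–7 N on the pad. When the vertical force fell to the pin's own weight, the tip was at the bore, and I lowered it in. It met a stiff stop at the expected height; I pressed to about 15 N there, released it, and pushed the keeper to its stop with about 9 N.

**Last checks:**
- **Pin:** after release, the grip's centre measured 123.6 mm above the bench, against 123 mm expected. The two camera rays missed each other by 2.4 mm. In the last scene picture the grip was within about 1 pixel of that spot.
- **Keeper:** it measured 1.07 rad against 1.05 at its stop, and the wrist picture shows the nose over the flange.
- **Surroundings:** the tubes, timer, marker and dropper bottle look undisturbed in the last pictures. I compared them only by eye.
- **Arm:** the gripper is clear of everything.

**What disagreed:**
- **Fingertips:** with the gripper shut, the fingertips appeared about level with the TCP, not 22 mm ahead of it. My first keeper push therefore passed over the post without touching it, and I repeated it 22 mm lower. The pin was probably held nearer the top of its grip than I intended, but it did not slip.
- **Platform start:** it measured about -12 mm at the start, where "near the - stop" suggests closer to -20 mm. I did not resolve this, and it did not affect the search for the bore.

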